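# Ring for a saucer: show the attendant the spare saucers and the cup that lacks one

## Task

One cup of the tea service stands straight on the marble without a saucer: call the attendant by pressing the plunger of the call bell lightly with your fingertips, then show what is wanted by pointing straight down, for two seconds each, first at the spare saucers (the smaller of the two stacks) and then at that cup. Point from a few centimetres above the middle of each without touching it, and finish still pointing at the cup. Do not touch any of the china, pass well above the rest of it rather than dipping down over it, and leave every piece, and the bell, standing where it is.

Things in the scene. Friction and masses are not known exactly. Their poses are not given: they have to be found in the camera images.
- bell: desk call bell, loose: black round base 85 mm across, chrome dome 78 mm across, brass plunger on top, 65 mm high in all; origin at the centre of its underside, z up. It weighs 0.25 to 0.45 kg and stays put when pressed from straight above
- plunger_top (a point): centre of the flat top of the bell's plunger, a brass disc 16 mm across, 65 mm above the marble when released. It moves with the plunger
- plunger (a joint): travel of the bell's plunger in m: 0 released (up), 0.005 fully down; a spring pushes it up, about 1.5 N starts it and 5 N holds it fully down; the bell sounds from 0.003 on
- saucer_stack: stack of six spare saucers, the smaller of the two stacks: 145 mm across, 58 mm high; origin at the centre of its underside on the marble, z up
- saucer_stack_top (a point): centre of the saucer stack at the height of its uppermost rim (58 mm above the marble); the well of the top saucer lies 12 mm lower
- cup_bare: teacup, white porcelain with a burgundy band and gilt handle, 88 mm across the rim, 56 mm high, the handle sticking out to its +y to 67 mm from the axis; the one cup that stands straight on the marble without a saucer; origin at the centre of its underside, z up
- cup_bare_rim (a point): centre of the mouth of that cup at rim height (56 mm above the marble)
- plate_stack: bystander: stack of four cake plates, the larger of the two stacks, 192 mm across, 44 mm high; origin at the centre of its underside
- saucer_a: bystander: saucer 145 mm across and 18 mm high with a cup on it; origin at the centre of its underside
- cup_a: bystander: teacup, white porcelain with a burgundy band and gilt handle, 88 mm across the rim, 56 mm high, the handle sticking out to its +y to 67 mm from the axis; it stands on saucer_a, so its rim is 62 mm above the marble; origin at the centre of its underside
- saucer_b: bystander: saucer 145 mm across and 18 mm high with a cup on it; origin at the centre of its underside
- cup_b: bystander: teacup, white porcelain with a burgundy band and gilt handle, 88 mm across the rim, 56 mm high, the handle sticking out to its +y to 67 mm from the axis; it stands on saucer_b, so its rim is 62 mm above the marble; origin at the centre of its underside
- saucer_c: bystander: saucer 145 mm across and 18 mm high with a cup on it; origin at the centre of its underside
- cup_c: bystander: teacup, white porcelain with a burgundy band and gilt handle, 88 mm across the rim, 56 mm high, the handle sticking out to its +y to 67 mm from the axis; it stands on saucer_c, so its rim is 62 mm above the marble; origin at the centre of its underside
- cream_jug: bystander: small open cream jug among the cups, 52 mm across, 74 mm high, handle to its +y; origin at the centre of its underside
- sugar_bowl: bystander: lidded sugar bowl with two handles, 88 mm across, 101 mm high, at the far left; origin at the centre of its underside
- coffee_pot: bystander: tall coffee pot, 142 mm across, 220 mm high, spout and handle reach 120 mm from its axis, at the near left; origin at the centre of its underside
- bud_vase: bystander: small bulbous vase, 72 mm across, 88 mm high, at the far side; origin at the centre of its underside

How it is judged:
On the way, in this order (a step that is already met when the one before it is completed fails the run):
1. the bell's plunger is pressed down by the fingers (3 mm of its 5 mm) (value of joint plunger above 0.003 m and contact force between bell and the fingers above 0.5 N), for 0.05 s.
2. the tool points down at the stack of saucers for 1.5 s: TCP within 30 mm of its centre line and 20 to 100 mm above its uppermost rim (fingertips about 0 to 80 mm) (horizontal distance between the grasp point and saucer_stack_top below 0.03 m and z of the grasp point in the frame of saucer_stack_top between 0.02 and 0.1 m and angle between the grasp point's own z axis and vertical above 2.35 rad), for 1.5 s.
3. the tool points down at the cup without a saucer for 1.5 s: TCP within 30 mm of its centre line and 20 to 100 mm above its rim (horizontal distance between the grasp point and cup_bare_rim below 0.03 m and z of the grasp point in the frame of cup_bare_rim between 0.02 and 0.1 m and angle between the grasp point's own z axis and vertical above 2.35 rad), for 1.5 s.
At the end, for the whole second after the job is handed in: the TCP is still within 30 mm of the centre line of the cup without a saucer and 20 to 100 mm above its rim, tool pointing down within 45 degrees; the bell's plunger is up again; the bell stands within 20 mm and every other piece within 15 mm of where it was (all of step 3 and value of joint plunger below 0.0015 m and distance of bell from where it was at the start of the episode below 0.02 m and distance of each of saucer_stack, cup_bare, plate_stack, saucer_a, cup_a, saucer_b, cup_b, saucer_c, cup_c, cream_jug, sugar_bowl, coffee_pot, bud_vase from where it was at the start of the episode below 0.015 m); the robot touches nothing.
It fails at once if the robot touches china (any listed piece but the bell, over 0.5 N) (contact force between any of saucer_stack, cup_bare, plate_stack, saucer_a, cup_a, saucer_b, cup_b, saucer_c, cup_c, cream_jug, sugar_bowl, coffee_pot, bud_vase and the fingers above 0.5 N or contact force between any of saucer_stack, cup_bare, plate_stack, saucer_a, cup_a, saucer_b, cup_b, saucer_c, cup_c, cream_jug, sugar_bowl, coffee_pot, bud_vase and the arm above 0.5 N).
It fails at once if a piece of china is shifted, lifted or knocked over (moved over 15 mm) (distance of any of saucer_stack, cup_bare, plate_stack, saucer_a, cup_a, saucer_b, cup_b, saucer_c, cup_c, cream_jug, sugar_bowl, coffee_pot, bud_vase from where it was at the start of the episode above 0.015 m).
It fails at once if the bell is shifted or lifted (over 20 mm) or tipped (distance of bell from where it was at the start of the episode above 0.02 m or angle between bell's own z axis and vertical above 0.3 rad).
It fails at once if the bell is struck hard (over 25 N) (contact force between bell and the fingers above 25 N or contact force between bell and the arm above 25 N).
It fails at once if the tool dips over a wrong cup or the cake plates (TCP within 30 mm of the centre line and less than 70 mm above the rim) ((horizontal distance between the grasp point and cup_a below 0.03 m and z of the grasp point in the frame of cup_a below 0.126 m) or (horizontal distance between the grasp point and cup_b below 0.03 m and z of the grasp point in the frame of cup_b below 0.126 m) or (horizontal distance between the grasp point and cup_c below 0.03 m and z of the grasp point in the frame of cup_c below 0.126 m) or (horizontal distance between the grasp point and plate_stack below 0.03 m and z of the grasp point in the frame of plate_stack below 0.114 m)).
It also fails if it takes over 58 s, if anything falls off the work surface, if the arm or the gripper's body presses on something with over 40 N, if the wrist force passes 120 N, or if a joint passes its speed limit or range.

## Robot

A 7-joint arm with a two-finger parallel gripper is mounted at the origin on the work surface. World frame = base frame: x ahead of the robot, y to its left, z up, the work surface at z = 0. Lengths are in m, angles in rad, forces in N, time in s.
With the tool pointing down it reaches from about 0.35 to 0.775 m from the base axis. Payload 3.1 kg.
Tool frame: the origin (TCP) lies between the finger pads, 19 mm behind the fingertips; this is the grasp point; z points along the fingers, y is the line along which they close (so a half turn about z gives the same grasp; the last joint's range is limited). The gripper opens to 85 mm and grips with 20 to 120 N. Pads are 22 mm wide; open, the fingers measure 114 mm over their backs; the gripper's body (76 mm by 85 mm) begins 54 mm behind the grasp point. The pads swing forward as they close: fully open they stand 13 mm farther back than shut.
Start: joints at [1.172, 0.311, 0.014, 1.512, -0.004, 1.319, -0.027], TCP at [0.192, -0.515, 0.25] pointing down, gripper open.
Joint ranges: [-2.7, 2.7], [-0.3, 1.91], [-1.27, 1.3], [0.12, 2.57], [-1.44, 4.58], [0.2, 2.03], [-3.05, 3.05]. Speed limits (rad/s): [2.79, 2.79, 3.14, 3.14, 3.14, 3.14, 3.14].

## Interface

Orientations are given as a rotation vector (axis times angle).
In Python, from rig import env gives the robot as it stands.
- The arm moves only by the tool carry_out, never from a script. Its argument "commands" is a list of rows, each an object with "hand": the opening, from 0 (shut) to 1 (fully open); "dp": the shift along the tool's x, y, z in cm, a list of three; "dr": the turn, a rotation vector about the tool's x, y, z in rad, a list of three. In form: [{"hand": hand, "dp": [dx, dy, dz], "dr": [wx, wy, wz]}, ...]. A call has 1 to 12 rows; each row shifts and turns the commanded pose from where the row before left it, along the tool's axes as they then stand; what a row does not reach is not made up. A row lasts 1/12 s, in which the tool goes at most 41.7 mm and 7.16 degrees, less where a joint would pass 70% of its speed; a pose out of reach is approached as far as the arm can. A call with a gripper value outside its range is refused whole. The fingers move at their own pace and stop on an object; "squeeze" is the grip in N (left out, the last holds). Time passes only in rows, so rows that do not move let the fingers close. It gives the time, the measured TCP pose, the force, the opening and the grip force at its end, in the units of the state.
- env.get_obs(): the state, without advancing time (a new reading comes with each control period).
- env.snapshot(name): name is "side" or "top" or "wrist"; returns a dict with "pixels" (384x512x3 uint8, blue, green, red), "camera_matrix" (3x3 intrinsics, pixels), "k1" (the pictures are not rectified: a ray, as slopes to the right and down, at radius r is drawn at 1 + k1 r^2 times it, then the intrinsics apply), "position" and "attitude" of the camera in the world. Camera axes: x right, y down, z forward; pixel columns grow to the right and rows downward; lengths in m; the calibration is good to about 2 mm. A picture is of the moment at which its call begins. There is no depth.
- env.sign_off(): hands the job in; it is judged then, once.
The state is a dict: "clock": time; "joints": joint angles; "qd": joint speeds; "effort": joint torques, N m; "tool_pos": TCP position; "eef_rot": TCP orientation; "wrist_force": force on the tool from outside, world axes, zero at the start; "ft_torque": the same for the moment, N m; "finger_gap": finger opening in m; "grip_force": force on a finger pad.
Only numpy, scipy, OpenCV 4.12 (cv2) and the standard library are available. Lean on these libraries where they do the work, as an engineer would, in place of code of your own. Each camera call takes 0.05 s, during which the arm holds its last target. There are 200 camera calls.

## Working session

There is one attempt and no reset: what is moved stays moved. The work goes in short steps, Python scripts to look and compute and a tool call to move; the robot and the scene stay as the last step left them, time stands still between calls to the robot, and variables do not carry over. Pictures are saved under pics/ and viewed, at most 10 in all, crops included, and the job is handed in when it is done.

Besides the shell and the picture viewer there is one more tool, called after "Request:" by a JSON object that holds its "fn" and its "kwargs". carry_out: Moves the arm, as the interface text tells. Its arguments: {"type":"object","properties":{"commands":{"type":"array","items":{"type":"object","properties":{"hand":{"type":"number"},"dp":{"type":"array","items":{"type":"number"}},"dr":{"type":"array","items":{"type":"number"}}}}},"squeeze":{"type":"number"}},"required":["commands"]}

```bash
mkdir -p pics
cat > h.py <<'E'
import numpy as np, cv2
from scipy.spatial.transform import Rotation as R
def att(s):
    a=np.array(s["attitude"],float)
    return a if a.shape==(3,3) else (R.from_rotvec(a).as_matrix() if a.size==3 else R.from_quat(a).as_matrix())
def ray(s,u,v):
    K=np.array(s["camera_matrix"],float);k1=float(s["k1"])
    p=cv2.undistortPoints(np.array([[[u,v]]],float),K,np.array([k1,0,0,0,0]))[0,0]
    d=att(s)@np.array([p[0],p[1],1.]);return np.array(s["position"],float),d/np.linalg.norm(d)
def onz(s,u,v,z):
    o,d=ray(s,u,v);return o+d*(z-o[2])/d[2]
def tri(rs):
    A=sum(np.eye(3)-np.outer(d,d) for o,d in rs);b=sum((np.eye(3)-np.outer(d,d))@o for o,d in rs)
    x=np.linalg.solve(A,b);return x,[np.linalg.norm(np.cross(x-o,d)) for o,d in rs]
def proj(s,X):
    M=att(s);return cv2.projectPoints(np.atleast_2d(X).astype(float),cv2.Rodrigues(M.T)[0],-M.T@np.array(s["position"],float),np.array(s["camera_matrix"],float),np.array([float(s["k1"]),0,0,0,0]))[0][:,0]
E
python3 - <<'E'
from rig import env
import cv2,pickle
for n in ("top","side"):
    s=env.snapshot(n);cv2.imwrite(f"pics/{n}0.png",cv2.resize(s["pixels"],(800,600),interpolation=cv2.INTER_CUBIC));pickle.dump(s,open(f"{n}0.pkl","wb"))
    print(n,{k:v for k,v in s.items() if k!="pixels"})
print(env.get_obs())
E
```

```text
top {'camera_matrix': array([[377.4870995 ,   0.        , 258.79044414],
       [  0.        , 377.4870995 , 185.93061572],
       [  0.        ,   0.        ,   1.        ]]), 'k1': -0.11537559194959651, 'position': array([0.32332503, 0.07617653, 1.51298615]), 'attitude': array([-2.13757582,  2.14724559, -0.18844572])}
side {'camera_matrix': array([[435.59572401,   0.        , 256.61043686],
       [  0.        , 435.59572401, 192.39353432],
       [  0.        ,   0.        ,   1.        ]]), 'k1': -0.07122921426359367, 'position': array([0.03780952, 1.13418404, 1.2916881 ]), 'attitude': array([-0.64984306,  2.67839851, -1.10899309])}
{'clock': 0.1, 'joints': array([ 1.17229587,  0.31164986,  0.01397301,  1.512881  , -0.00438062,
        1.31922301, -0.02719267]), 'qd': array([ 0.00025717, -0.00157711, -0.00045354, -0.00182797, -0.00171427,
        0.00117618,  0.00183916]), 'effort': array([ 6.74103048e-04, -3.80859697e+01,  1.46664334e-01, -2.31243217e+01,
        1.24018115e-02,  8.16767133e-03, -1.09693502e-05]), 'tool_pos': array([ 0.19190631, -0.51477781,  0.24903369]), 'eef_rot': array([-3.08965830e+00, -5.57290662e-01,  7.50518307e-04]), 'wrist_force': array([ 0.14971037, -0.14073275,  0.23461364]), 'ft_torque': array([-0.00425278,  0.02338003,  0.00836074]), 'grip_force': 0.0, 'finger_gap': 0.08585847551543163}
```

View pics/top0.png

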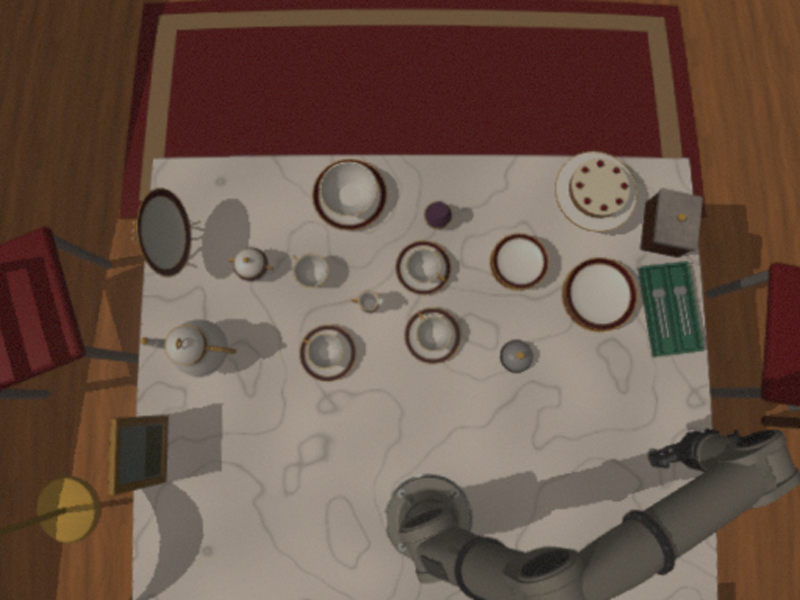

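View pics/side0.png

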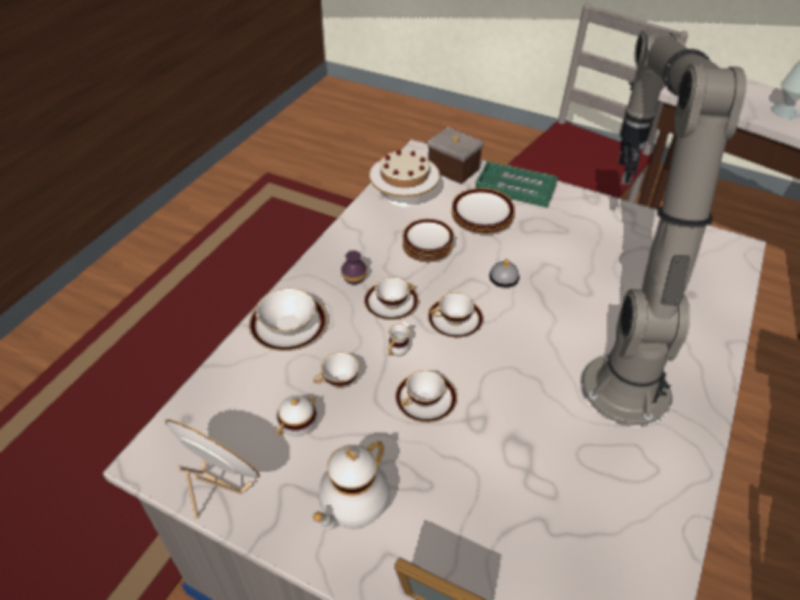

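In the top picture the bell's plunger is at (519,355), the saucer stack at (519,262), the larger plate stack at (600,294) and the bare cup at (312,270). In the side picture the plunger is at (506,262), the saucer stack rim at (429,236) and the cup mouth at (341,366).

Run:
```python
import pickle
from h import *
T,S=[pickle.load(open(f"{n}0.pkl","rb")) for n in("top","side")]
c=lambda p:((p[0]+.5)/1.5625-.5,(p[1]+.5)/1.5625-.5)
for n,a,b,z in [("plunger",(519,355),(506,262),.065),("stack",(519,262),(429,236),.058),("cup",(312,270),(341,366),.056),("plates",(600,294),(484,209),.044),
 ("cupA",(428,266),(393,290),.062),("cupB",(435,333),(457,306),.062),("cupC",(330,350),(427,385),.062),("jug",(371,301),(400,332),.074),("sugar",(249,261),(295,400),.1),("vase",(438,213),(352,256),.088),("pot",(188,343),(351,455),.21)]:
    x,e=tri([ray(T,*c(a)),ray(S,*c(b))]);print(n,x.round(4),np.round(e,4),"top",onz(T,*c(a),z).round(3),"side",onz(S,*c(b),z).round(3),np.hypot(*x[:2]).round(3))
# zoomed crops
o=[]
for s,pts in((T,[(519,355),(519,262),(312,270)]),(S,[(506,268),(429,240),(341,368)])):
    r=[]
    for p in pts:
        u,v=map(int,c(p));r.append(cv2.resize(s["pixels"][v-26:v+26,u-26:u+26],(260,260),interpolation=cv2.INTER_CUBIC))
        print(u-26,v-26)
    o.append(np.hstack(r))
cv2.imwrite("pics/crops.png",np.vstack(o))
```

```text
plunger [ 0.4001 -0.2245  0.0624] [0.0003 0.0003] top [ 0.4   -0.224  0.065] side [ 0.4   -0.222  0.065] 0.459
stack [ 0.636  -0.2345  0.055 ] [0.0002 0.0002] top [ 0.635 -0.234  0.058] side [ 0.635 -0.231  0.058] 0.678
cup [0.6159 0.2899 0.0549] [0.0007 0.0007] top [0.616 0.29  0.056] side [0.615 0.291 0.056] 0.681
plates [ 0.5543 -0.4478  0.0361] [0.0014 0.0014] top [ 0.554 -0.445  0.044] side [ 0.55  -0.438  0.044] 0.713
cupA [ 0.6293 -0.0028  0.0439] [0.0011 0.0011] top [ 0.624 -0.002  0.062] side [0.622 0.014 0.062] 0.629
cupB [ 0.4555 -0.0184  0.0525] [0.0011 0.0011] top [ 0.456 -0.017  0.062] side [ 0.451 -0.01   0.062] 0.456
cupC [0.4151 0.2425 0.0478] [0.0006 0.0006] top [0.415 0.241 0.062] side [0.41  0.252 0.062] 0.481
jug [0.5359 0.1406 0.0676] [0.0006 0.0006] top [0.534 0.14  0.074] side [0.534 0.146 0.074] 0.554
sugar [0.6353 0.4432 0.0916] [0.0027 0.0027] top [0.631 0.44  0.1  ] side [0.634 0.448 0.1  ] 0.775
vase [ 0.7598 -0.0259  0.0897] [0.0055 0.0055] top [ 0.755 -0.028  0.088] side [ 0.767 -0.027  0.088] 0.76
pot [0.4256 0.5543 0.183 ] [0.0031 0.0031] top [0.421 0.544 0.21 ] side [0.419 0.569 0.21 ] 0.699
305 201
305 141
173 146
297 145
248 127
192 209
```

View pics/crops.png

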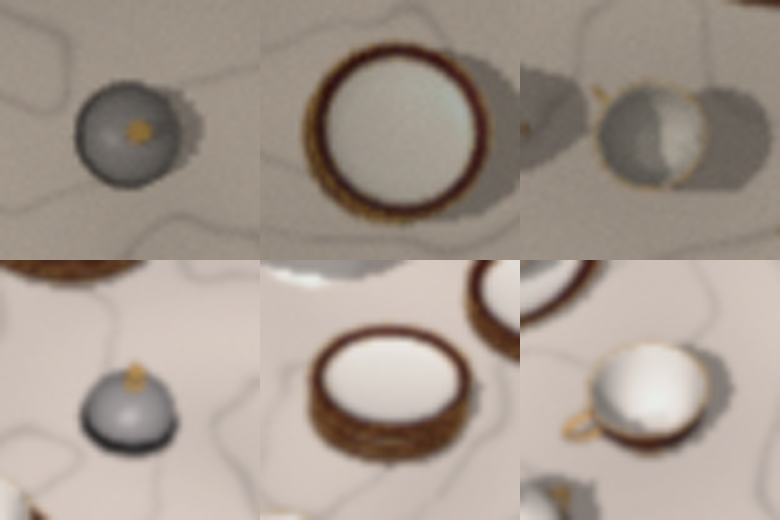

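The crops confirm the picks: the plunger is a brass disc at the dome centre, the saucer stack has a clean round rim, and the bare cup has its handle to the left with only its shadow around it. The triangulated heights of 62, 55 and 55 mm agree with 65, 58 and 56. I'll move above the bell with the fingers shut.

Request:
{"fn": "carry_out", "kwargs": {"commands": [{"hand": 0,"dp": [1.2,-0.8,0],"dr": [0,0,0]},{"hand": 0,"dp": [2.4,-1.6,0],"dr": [0,0,0]},{"hand": 0,"dp": [2.8,-1.9,0],"dr": [0,0,0]},{"hand": 0,"dp": [2.8,-1.9,0],"dr": [0,0,0]},{"hand": 0,"dp": [2.8,-1.9,0],"dr": [0,0,0]},{"hand": 0,"dp": [2.8,-1.9,0],"dr": [0,0,0]},{"hand": 0,"dp": [2.8,-1.9,0],"dr": [0,0,0]},{"hand": 0,"dp": [2.8,-1.9,0],"dr": [0,0,0]},{"hand": 0,"dp": [2.8,-1.9,0],"dr": [0,0,0]},{"hand": 0,"dp": [2.8,-1.9,0],"dr": [0,0,0]},{"hand": 0,"dp": [2.4,-1.5,0],"dr": [0,0,0]},{"hand": 0,"dp": [1.2,-0.8,0],"dr": [0,0,0]}]}}

```text
clock: 1.1
tool_pos: [0.4023, -0.2197, 0.25]
eef_rot: [-3.088, -0.569, -0.002]
wrist_force: [-0.5, 0.3, 0.0]
finger_gap: 0.0
grip_force: 0.0
```

Request:
{"fn": "carry_out", "kwargs": {"commands": [{"hand": 0,"dp": [0,0,1.5],"dr": [0,0,0]},{"hand": 0,"dp": [0,0,2.5],"dr": [0,0,0]},{"hand": 0,"dp": [0,0,2],"dr": [0,0,0]},{"hand": 0,"dp": [0,0,0],"dr": [0,0,0]},{"hand": 0,"dp": [0,0,0],"dr": [0,0,0]},{"hand": 0,"dp": [0,0,0],"dr": [0,0,0]}]}}

```text
clock: 1.6
tool_pos: [0.4006, -0.2252, 0.191]
eef_rot: [3.091, 0.558, 0.002]
wrist_force: [0.3, 0.1, 0.4]
finger_gap: -0.0
grip_force: 0.0
```

Run:
```python
from h import *
from rig import env
import pickle
o=env.get_obs();print(o)
M=R.from_rotvec(o["eef_rot"]).as_matrix();print(M.round(3));print("to plunger, tool cm",(M.T@(np.array([.400,-.2245,.084])-o["tool_pos"])*100).round(2))
s=env.snapshot("wrist");pickle.dump(s,open("w1.pkl","wb"));im=s["pixels"].copy();print(s["position"],s["attitude"])
P=proj(s,np.array([[.400,-.2245,.065],o["tool_pos"]+M[:,2]*.019]));print(P)
cv2.imwrite("pics/w1.png",cv2.resize(im,(800,600),interpolation=cv2.INTER_CUBIC))
```

```text
{'clock': 1.6, 'joints': array([ 0.69863047,  0.18343963, -0.2555122 ,  1.83293453,  0.05095736,
        1.13007962, -0.78795426]), 'qd': array([ 0.00407272, -0.00859328,  0.00301647, -0.0211806 ,  0.00058207,
       -0.00155338,  0.0009069 ]), 'effort': array([-5.54516609e-02, -2.90025330e+01, -1.03294741e+00, -2.08631998e+01,
        4.69157603e-03,  5.78450994e-02, -3.24296423e-03]), 'tool_pos': array([ 0.40056167, -0.22523564,  0.19099429]), 'eef_rot': array([3.09077313e+00, 5.58120226e-01, 1.90011020e-03]), 'wrist_force': array([0.30515466, 0.0848915 , 0.39144496]), 'ft_torque': array([-0.04058486, -0.02025442,  0.02199689]), 'grip_force': 0.0, 'finger_gap': -4.8010406754331656e-05}
[[ 0.937  0.35   0.001]
 [ 0.35  -0.937 -0.001]
 [ 0.001  0.001 -1.   ]]
to plunger, tool cm [-0.04 -0.1  10.7 ]
[ 0.47019363 -0.19936547  0.31555049] [ 2.37357599 -1.64665851 -0.24361885]
[[250.60179022 191.58286918]
 [251.57397365 250.05827506]]
```

View pics/w1.png

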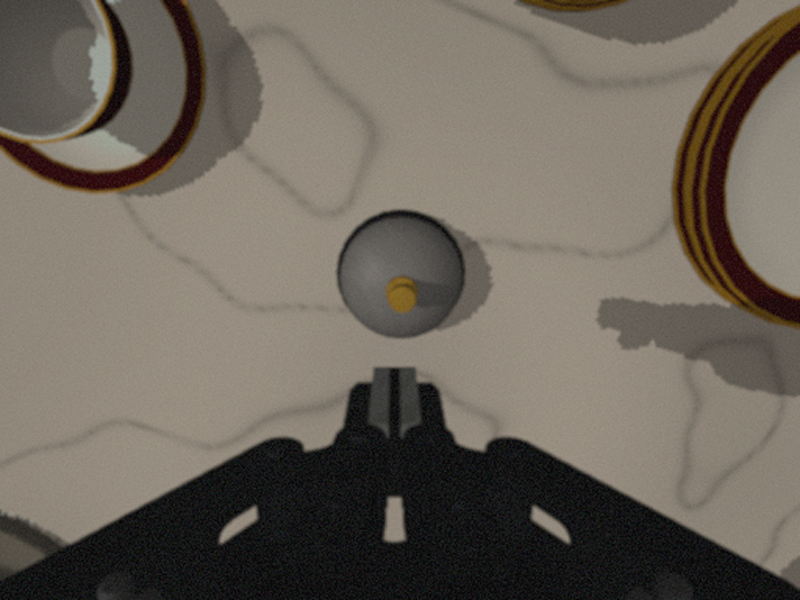

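The wrist picture shows the bell below the gripper, with the plunger top disc at (402,299) and the shut fingertips at (395,370). The plunger is about 6 px right of the prediction, so I'll refine it.

Run:
```python
from h import *
import pickle
T,S,W=[pickle.load(open(f,"rb")) for f in("top0.pkl","side0.pkl","w1.pkl")]
c=lambda p:((p[0]+.5)/1.5625-.5,(p[1]+.5)/1.5625-.5)
w=c((402,299));print("wrist@z",onz(W,*w,.065).round(4))
t=(305+139.5/5-.5,201+131.5/5-.5); s=(297+135.5/5-.5,145+108/5-.5)
print("top",onz(T,*t,.065).round(4),"side",onz(S,*s,.065).round(4))
print(tri([ray(W,*w),ray(T,*t),ray(S,*s)]),tri([ray(W,*w),ray(T,*t)]))
print("tip at wrist",onz(W,*c((395,369)),.172).round(4))
```

```text
wrist@z [ 0.4023 -0.2295  0.065 ]
top [ 0.4005 -0.2257  0.065 ] side [ 0.4031 -0.2298  0.065 ]
(array([ 0.401876  , -0.22760212,  0.06622741]), [np.float64(0.001938333865329479), np.float64(0.002537231053100777), np.float64(0.0008726078515780085)]) (array([ 0.40054435, -0.2289824 ,  0.05683423]), [np.float64(0.0015958071016826422), np.float64(0.001595807101682655)])
tip at wrist [ 0.4082 -0.223   0.172 ]
```

Request:
{"fn": "carry_out", "kwargs": {"commands": [{"hand": 0,"dp": [0,0.3,1],"dr": [0,0,0]},{"hand": 0,"dp": [0,0,2],"dr": [0,0,0]},{"hand": 0,"dp": [0,0,2],"dr": [0,0,0]},{"hand": 0,"dp": [0,0,2],"dr": [0,0,0]},{"hand": 0,"dp": [0,0,1],"dr": [0,0,0]},{"hand": 0,"dp": [0,0,0],"dr": [0,0,0]},{"hand": 0,"dp": [0,0,0],"dr": [0,0,0]},{"hand": 0,"dp": [0,0,0],"dr": [0,0,0]}]}}

```text
clock: 2.32
tool_pos: [0.4021, -0.2289, 0.1111]
eef_rot: [3.09, 0.557, 0.003]
wrist_force: [0.1, -0.7, -0.3]
finger_gap: 0.0001
grip_force: 0.0
```

Run:
```python
from h import *
from rig import env
import pickle
o=env.get_obs();print(o["tool_pos"],o["eef_rot"],o["wrist_force"])
s=env.snapshot("wrist");pickle.dump(s,open("w2.pkl","wb"))
cv2.imwrite("pics/w2.png",cv2.resize(s["pixels"][100:340,100:420],(800,600),interpolation=cv2.INTER_CUBIC))
```

```text
[ 0.40210129 -0.22890573  0.11113055] [3.09013023 0.55706517 0.00319232] [ 0.11737104 -0.68306733 -0.29042346]
```

View pics/w2.png

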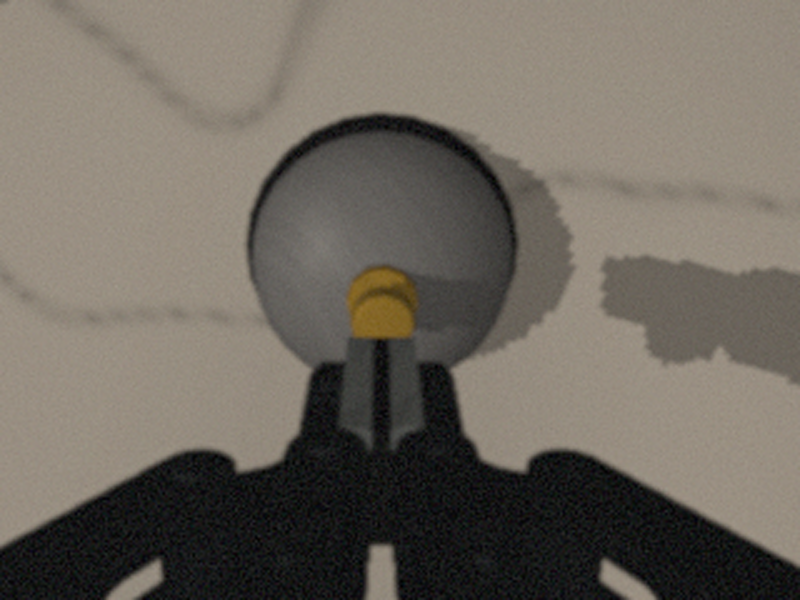

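Crop w2 shows the plunger disc centred at about (382,318), in line with the fingertip split at (381,340). Now I'll check it fore and aft.

Run:
```python
from h import *
import pickle
W=pickle.load(open("w2.pkl","rb"));c=lambda p:(100+(p[0]+.5)/2.5-.5,100+(p[1]+.5)/2.5-.5)
a=onz(W,*c((382,287)),.065);b=onz(W,*c((382,319)),.065);f=onz(W,*c((381,339)),.092)
x=np.array([.937,.35,0]);print(a,b,f,"rear edge",a@x,"ctr",b@x,"tip front",f@x,"tcp",np.array([.4021,-.2289,0])@x)
```

```text
[ 0.41103602 -0.22615725  0.065     ] [ 0.40335409 -0.22902856  0.065     ] [ 0.40994758 -0.2262592   0.092     ] rear edge 0.30598571335327096 ctr 0.2977827869936532 tip front 0.3049301671387195 tcp 0.29665270000000005
```

Request:
{"fn": "carry_out", "kwargs": {"commands": [{"hand": 0,"dp": [0.2,0,0.6],"dr": [0,0,0]},{"hand": 0,"dp": [0,0,0.8],"dr": [0,0,0]},{"hand": 0,"dp": [0,0,0.6],"dr": [0,0,0]},{"hand": 0,"dp": [0,0,0.3],"dr": [0,0,0]},{"hand": 0,"dp": [0,0,0.2],"dr": [0,0,0]},{"hand": 0,"dp": [0,0,0.1],"dr": [0,0,0]},{"hand": 0,"dp": [0,0,0.1],"dr": [0,0,0]},{"hand": 0,"dp": [0,0,0.1],"dr": [0,0,0]},{"hand": 0,"dp": [0,0,0.1],"dr": [0,0,0]},{"hand": 0,"dp": [0,0,0],"dr": [0,0,0]},{"hand": 0,"dp": [0,0,0],"dr": [0,0,0]}]}}

```text
clock: 3.28
tool_pos: [0.4026, -0.2274, 0.0811]
eef_rot: [-3.091, -0.558, 0.001]
wrist_force: [-1.9, 1.0, 2.5]
finger_gap: 0.0003
grip_force: 1.6
```

Request:
{"fn": "carry_out", "kwargs": {"commands": [{"hand": 0,"dp": [0,0,0.1],"dr": [0,0,0]},{"hand": 0,"dp": [0,0,0.05],"dr": [0,0,0]},{"hand": 0,"dp": [0,0,0],"dr": [0,0,0]},{"hand": 0,"dp": [0,0,0],"dr": [0,0,0]}]}}

```text
clock: 3.62
tool_pos: [0.4028, -0.2276, 0.0796]
eef_rot: [-3.092, -0.558, 0.0]
wrist_force: [-2.9, 0.4, 5.0]
finger_gap: -0.0004
grip_force: 2.1
```

Request:
{"fn": "carry_out", "kwargs": {"commands": [{"hand": 0,"dp": [0,0,0.1],"dr": [0,0,0]},{"hand": 0,"dp": [0,0,0],"dr": [0,0,0]},{"hand": 0,"dp": [0,0,0],"dr": [0,0,0]}]}}

```text
clock: 3.87
tool_pos: [0.4028, -0.2276, 0.0788]
eef_rot: [3.092, 0.558, -0.0]
wrist_force: [-4.1, 2.5, 6.4]
finger_gap: -0.0001
grip_force: 3.4
```

The bell force is 6.4 N, so the plunger is fully down. Next I'll lift straight up and go to the saucer stack.

Request:
{"fn": "carry_out", "kwargs": {"commands": [{"hand": 0,"dp": [0,0,-0.3],"dr": [0,0,0]},{"hand": 0,"dp": [0,0,-0.5],"dr": [0,0,0]},{"hand": 0,"dp": [0,0,-1.2],"dr": [0,0,0]},{"hand": 0,"dp": [0,0,-2],"dr": [0,0,0]},{"hand": 0,"dp": [0,0,-3],"dr": [0,0,0]},{"hand": 0,"dp": [0,0,-3],"dr": [0,0,0]},{"hand": 0,"dp": [0,0,-2],"dr": [0,0,0]},{"hand": 0,"dp": [0,0,-1],"dr": [0,0,0]},{"hand": 0,"dp": [0,0,0],"dr": [0,0,0]}]}}

```text
clock: 4.62
tool_pos: [0.405, -0.2287, 0.211]
eef_rot: [3.087, 0.557, 0.009]
wrist_force: [0.9, 0.2, -0.3]
finger_gap: -0.0
grip_force: 0.0
```

Request:
{"fn": "carry_out", "kwargs": {"commands": [{"hand": 0,"dp": [1,0.4,0],"dr": [0,0,0]},{"hand": 0,"dp": [2,0.8,0],"dr": [0,0,0]},{"hand": 0,"dp": [2.5,1,0],"dr": [0,0,0]},{"hand": 0,"dp": [2.5,1,0],"dr": [0,0,0]},{"hand": 0,"dp": [2.5,1,0],"dr": [0,0,0]},{"hand": 0,"dp": [2.5,1,0],"dr": [0,0,0]},{"hand": 0,"dp": [2.5,1,0],"dr": [0,0,0]},{"hand": 0,"dp": [2.5,1,0],"dr": [0,0,0]},{"hand": 0,"dp": [2.3,1,0],"dr": [0,0,0]},{"hand": 0,"dp": [1.3,0.6,0],"dr": [0,0,0]},{"hand": 0,"dp": [0,0,0],"dr": [0,0,0]},{"hand": 0,"dp": [0,0,0],"dr": [0,0,0]}]}}

```text
clock: 5.62
tool_pos: [0.6359, -0.2336, 0.2049]
eef_rot: [-3.089, -0.559, 0.006]
wrist_force: [-0.3, -0.4, 0.9]
finger_gap: -0.0002
grip_force: 0.0
```

Run:
```python
from h import *
from rig import env
import pickle
o=env.get_obs();print(o["tool_pos"],o["eef_rot"],o["wrist_force"],o["joints"].round(2))
M=R.from_rotvec(o["eef_rot"]).as_matrix();print((M.T@(np.array([.636,-.2345,.12])-o["tool_pos"])*100).round(2))
s=env.snapshot("wrist");pickle.dump(s,open("w3.pkl","wb"))
im=s["pixels"].copy()
th=np.linspace(0,6.28,60)
for p in proj(s,np.c_[.636+.0725*np.cos(th),-.2345+.0725*np.sin(th),0*th+.058]): cv2.circle(im,tuple(int(round(q)) for q in p),1,(0,255,0),-1)
cv2.imwrite("pics/w3.png",im)
```

```text
[ 0.63593068 -0.23358266  0.20493263] [-3.08858238 -0.55887662  0.00630346] [-0.28688871 -0.35057868  0.85199762] [ 0.47  0.62 -0.26  1.17  0.15  1.38 -0.98]
[0.   0.12 8.49]
```

View pics/w3.png

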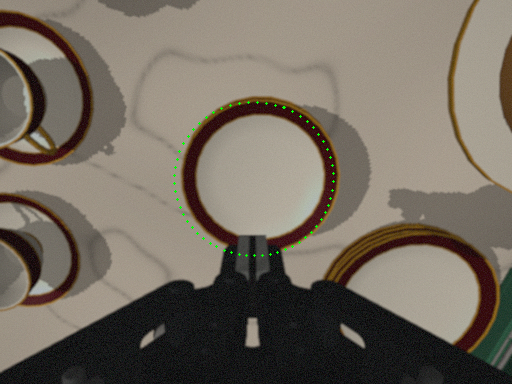

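The wrist picture shows the stack rim centred at (260,173). My predicted circle overlaps it to within about 5 mm, well inside the 30 mm tolerance. I'll lower 8 cm and hold.

Request:
{"fn": "carry_out", "kwargs": {"commands": [{"hand": 0,"dp": [0,0.2,0.7],"dr": [0,0,0]},{"hand": 0,"dp": [0,0.1,1.3],"dr": [0,0,0]},{"hand": 0,"dp": [0,0,2],"dr": [0,0,0]},{"hand": 0,"dp": [0,0,2],"dr": [0,0,0]},{"hand": 0,"dp": [0,0,1.3],"dr": [0,0,0]},{"hand": 0,"dp": [0,0,0.7],"dr": [0,0,0]},{"hand": 0,"dp": [0,0,0],"dr": [0,0,0]},{"hand": 0,"dp": [0,0,0],"dr": [0,0,0]},{"hand": 0,"dp": [0,0,0],"dr": [0,0,0]},{"hand": 0,"dp": [0,0,0],"dr": [0,0,0]},{"hand": 0,"dp": [0,0,0],"dr": [0,0,0]},{"hand": 0,"dp": [0,0,0],"dr": [0,0,0]}]}}

```text
clock: 6.67
tool_pos: [0.6375, -0.2375, 0.1294]
eef_rot: [3.091, 0.557, 0.002]
wrist_force: [0.1, -0.1, 1.1]
finger_gap: 0.0001
grip_force: 0.0
```

Request:
{"fn": "carry_out", "kwargs": {"commands": [{"hand": 0,"dp": [0,0,0],"dr": [0,0,0]},{"hand": 0,"dp": [0,0,0],"dr": [0,0,0]},{"hand": 0,"dp": [0,0,0],"dr": [0,0,0]},{"hand": 0,"dp": [0,0,0],"dr": [0,0,0]},{"hand": 0,"dp": [0,0,0],"dr": [0,0,0]},{"hand": 0,"dp": [0,0,0],"dr": [0,0,0]},{"hand": 0,"dp": [0,0,0],"dr": [0,0,0]},{"hand": 0,"dp": [0,0,0],"dr": [0,0,0]},{"hand": 0,"dp": [0,0,0],"dr": [0,0,0]},{"hand": 0,"dp": [0,0,0],"dr": [0,0,0]},{"hand": 0,"dp": [0,0,0],"dr": [0,0,0]},{"hand": 0,"dp": [0,0,0],"dr": [0,0,0]}]}}

```text
clock: 7.67
tool_pos: [0.6371, -0.2374, 0.1285]
eef_rot: [3.092, 0.558, -0.0]
wrist_force: [-0.4, -0.6, 0.2]
finger_gap: 0.0
grip_force: 0.0
```

Request:
{"fn": "carry_out", "kwargs": {"commands": [{"hand": 0,"dp": [0,0,0],"dr": [0,0,0]},{"hand": 0,"dp": [0,0,0],"dr": [0,0,0]},{"hand": 0,"dp": [0,0,0],"dr": [0,0,0]},{"hand": 0,"dp": [0,0,0],"dr": [0,0,0]},{"hand": 0,"dp": [0,0,0],"dr": [0,0,0]},{"hand": 0,"dp": [0,0,0],"dr": [0,0,0]},{"hand": 0,"dp": [0,0,0],"dr": [0,0,0]},{"hand": 0,"dp": [0,0,0],"dr": [0,0,0]},{"hand": 0,"dp": [0,0,0],"dr": [0,0,0]},{"hand": 0,"dp": [0,0,0],"dr": [0,0,0]},{"hand": 0,"dp": [0,0,0],"dr": [0,0,0]},{"hand": 0,"dp": [0,0,0],"dr": [0,0,0]}]}}

```text
clock: 8.67
tool_pos: [0.6371, -0.2374, 0.1285]
eef_rot: [3.092, 0.558, -0.0]
wrist_force: [-0.1, -0.9, -0.8]
finger_gap: -0.0003
grip_force: 0.0
```

Request:
{"fn": "carry_out", "kwargs": {"commands": [{"hand": 0,"dp": [0,0,-1],"dr": [0,0,0]},{"hand": 0,"dp": [0,0,-2],"dr": [0,0,0]},{"hand": 0,"dp": [0,0,-3],"dr": [0,0,0]},{"hand": 0,"dp": [0,0,-3],"dr": [0,0,0]},{"hand": 0,"dp": [0,0,-2],"dr": [0,0,0]},{"hand": 0,"dp": [0,0,-1],"dr": [0,0,0]},{"hand": 0,"dp": [0,0,0],"dr": [0,0,0]},{"hand": 0,"dp": [0,0,0],"dr": [0,0,0]}]}}

```text
clock: 9.33
tool_pos: [0.637, -0.2374, 0.2484]
eef_rot: [3.092, 0.558, 0.0]
wrist_force: [-0.5, -0.0, -0.7]
finger_gap: -0.0003
grip_force: 0.0
```

Request:
{"fn": "carry_out", "kwargs": {"commands": [{"hand": 0,"dp": [0.3,-1,0],"dr": [0,0,0]},{"hand": 0,"dp": [0.7,-2,0],"dr": [0,0,0]},{"hand": 0,"dp": [0.8,-2.4,0],"dr": [0,0,0]},{"hand": 0,"dp": [0.8,-2.4,0],"dr": [0,0,0]},{"hand": 0,"dp": [0.8,-2.4,0],"dr": [0,0,0]},{"hand": 0,"dp": [0.8,-2.4,0],"dr": [0,0,0]},{"hand": 0,"dp": [0.8,-2.4,0],"dr": [0,0,0]},{"hand": 0,"dp": [0.8,-2.4,0],"dr": [0,0,0]},{"hand": 0,"dp": [0.8,-2.4,0],"dr": [0,0,0]},{"hand": 0,"dp": [0.8,-2.4,0],"dr": [0,0,0]},{"hand": 0,"dp": [0.6,-1.8,0],"dr": [0,0,0]},{"hand": 0,"dp": [0.3,-1,0],"dr": [0,0,0]}]}}

```text
clock: 10.33
tool_pos: [0.6255, 0.031, 0.2463]
eef_rot: [-3.087, -0.566, 0.006]
wrist_force: [-1.1, 1.0, 0.1]
finger_gap: 0.0002
grip_force: 0.0
```

Request:
{"fn": "carry_out", "kwargs": {"commands": [{"hand": 0,"dp": [0.3,-1,0],"dr": [0,0,0]},{"hand": 0,"dp": [0.6,-2,0],"dr": [0,0,0]},{"hand": 0,"dp": [0.8,-2.4,0],"dr": [0,0,0]},{"hand": 0,"dp": [0.8,-2.4,0],"dr": [0,0,0]},{"hand": 0,"dp": [0.8,-2.4,0],"dr": [0,0,0]},{"hand": 0,"dp": [0.8,-2.4,0],"dr": [0,0,0]},{"hand": 0,"dp": [0.8,-2.4,0],"dr": [0,0,0]},{"hand": 0,"dp": [0.8,-2.4,0],"dr": [0,0,0]},{"hand": 0,"dp": [0.8,-2.4,0],"dr": [0,0,0]},{"hand": 0,"dp": [0.8,-2.4,0],"dr": [0,0,0]},{"hand": 0,"dp": [0.6,-1.8,0],"dr": [0,0,0]},{"hand": 0,"dp": [0.3,-1,0],"dr": [0,0,0]}]}}

```text
clock: 11.33
tool_pos: [0.6158, 0.2913, 0.2471]
eef_rot: [-3.09, -0.561, 0.004]
wrist_force: [-0.1, 0.8, -0.8]
finger_gap: 0.0003
grip_force: 0.0
```

Request:
{"fn": "carry_out", "kwargs": {"commands": [{"hand": 0,"dp": [0,0,0],"dr": [0,0,0]},{"hand": 0,"dp": [0,0,0],"dr": [0,0,0]},{"hand": 0,"dp": [0,0,0],"dr": [0,0,0]}]}}

```text
clock: 11.58
tool_pos: [0.6179, 0.2859, 0.2482]
eef_rot: [3.09, 0.552, -0.0]
wrist_force: [0.8, -0.4, 0.4]
finger_gap: 0.0001
grip_force: 0.0
```

Run:
```python
from h import *
from rig import env
import pickle
o=env.get_obs();print(o["tool_pos"],o["eef_rot"],o["wrist_force"],o["joints"].round(2))
M=R.from_rotvec(o["eef_rot"]).as_matrix();print((M.T@(np.array([.616,.290,.12])-o["tool_pos"])*100).round(2))
s=env.snapshot("wrist");im=s["pixels"].copy()
th=np.linspace(0,6.28,60)
for p in proj(s,np.c_[.616+.044*np.cos(th),.290+.044*np.sin(th),0*th+.056]): cv2.circle(im,tuple(int(round(q)) for q in p),1,(0,255,0),-1)
cv2.imwrite("pics/w4.png",im)
```

```text
[0.61794566 0.28594417 0.24816963] [ 3.08993935e+00  5.52140975e-01 -2.56485220e-04] [ 0.83566968 -0.35071571  0.39263894] [-0.27  0.62 -0.36  1.08  0.21  1.48 -1.8 ]
[-0.03 -0.48 12.82]
```

View pics/w4.png

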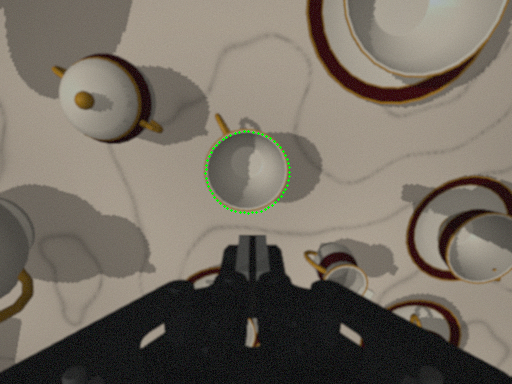

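The wrist picture shows the bare cup centred at (248,172), with the predicted rim circle right on it and no saucer under it. I'll lower 12.5 cm and hold.

Request:
{"fn": "carry_out", "kwargs": {"commands": [{"hand": 0,"dp": [0,-0.3,0.7],"dr": [0,0,0]},{"hand": 0,"dp": [0,-0.1,1.5],"dr": [0,0,0]},{"hand": 0,"dp": [0,0,2],"dr": [0,0,0]},{"hand": 0,"dp": [0,0,2],"dr": [0,0,0]},{"hand": 0,"dp": [0,0,2],"dr": [0,0,0]},{"hand": 0,"dp": [0,0,2],"dr": [0,0,0]},{"hand": 0,"dp": [0,0,1.5],"dr": [0,0,0]},{"hand": 0,"dp": [0,0,0.8],"dr": [0,0,0]},{"hand": 0,"dp": [0,0,0],"dr": [0,0,0]},{"hand": 0,"dp": [0,0,0],"dr": [0,0,0]},{"hand": 0,"dp": [0,0,0],"dr": [0,0,0]},{"hand": 0,"dp": [0,0,0],"dr": [0,0,0]}]}}

```text
clock: 12.63
tool_pos: [0.6166, 0.2929, 0.1252]
eef_rot: [-3.091, -0.557, -0.005]
wrist_force: [-0.8, 0.8, 0.1]
finger_gap: -0.0
grip_force: 0.0
```

Request:
{"fn": "carry_out", "kwargs": {"commands": [{"hand": 0,"dp": [0,0,0],"dr": [0,0,0]},{"hand": 0,"dp": [0,0,0],"dr": [0,0,0]},{"hand": 0,"dp": [0,0,0],"dr": [0,0,0]},{"hand": 0,"dp": [0,0,0],"dr": [0,0,0]},{"hand": 0,"dp": [0,0,0],"dr": [0,0,0]},{"hand": 0,"dp": [0,0,0],"dr": [0,0,0]},{"hand": 0,"dp": [0,0,0],"dr": [0,0,0]},{"hand": 0,"dp": [0,0,0],"dr": [0,0,0]},{"hand": 0,"dp": [0,0,0],"dr": [0,0,0]},{"hand": 0,"dp": [0,0,0],"dr": [0,0,0]},{"hand": 0,"dp": [0,0,0],"dr": [0,0,0]},{"hand": 0,"dp": [0,0,0],"dr": [0,0,0]}]}}

```text
clock: 13.63
tool_pos: [0.6156, 0.2925, 0.1234]
eef_rot: [-3.092, -0.558, 0.0]
wrist_force: [0.1, 0.1, -0.6]
finger_gap: -0.0
grip_force: 0.0
```

Request:
{"fn": "carry_out", "kwargs": {"commands": [{"hand": 0,"dp": [0,0,0],"dr": [0,0,0]},{"hand": 0,"dp": [0,0,0],"dr": [0,0,0]},{"hand": 0,"dp": [0,0,0],"dr": [0,0,0]},{"hand": 0,"dp": [0,0,0],"dr": [0,0,0]},{"hand": 0,"dp": [0,0,0],"dr": [0,0,0]},{"hand": 0,"dp": [0,0,0],"dr": [0,0,0]},{"hand": 0,"dp": [0,0,0],"dr": [0,0,0]},{"hand": 0,"dp": [0,0,0],"dr": [0,0,0]},{"hand": 0,"dp": [0,0,0],"dr": [0,0,0]},{"hand": 0,"dp": [0,0,0],"dr": [0,0,0]},{"hand": 0,"dp": [0,0,0],"dr": [0,0,0]},{"hand": 0,"dp": [0,0,0],"dr": [0,0,0]}]}}

```text
clock: 14.63
tool_pos: [0.6156, 0.2925, 0.1235]
eef_rot: [3.092, 0.558, -0.0]
wrist_force: [-0.8, -0.4, -0.2]
finger_gap: -0.0003
grip_force: 0.0
```

Run:
```python
from rig import env
import cv2,pickle
o=env.get_obs();print(o["clock"],o["tool_pos"],o["wrist_force"])
s=env.snapshot("side");a=pickle.load(open("side0.pkl","rb"))["pixels"]
cv2.imwrite("pics/side1.png",cv2.resize(s["pixels"],(800,600),interpolation=cv2.INTER_CUBIC))
for n,u,v in(("bell",323,174),("stack",274,154),("plates",310,134),("cupB",292,198)): print(n,cv2.absdiff(s["pixels"],a)[v-18:v+18,u-18:u+18].mean().round(2))
```

```text
14.6333 [0.61559602 0.29246416 0.12348429] [-0.77591952 -0.38959798 -0.17457813]
bell 15.81
stack 22.94
plates 18.4
cupB 5.27
```

View pics/side1.png

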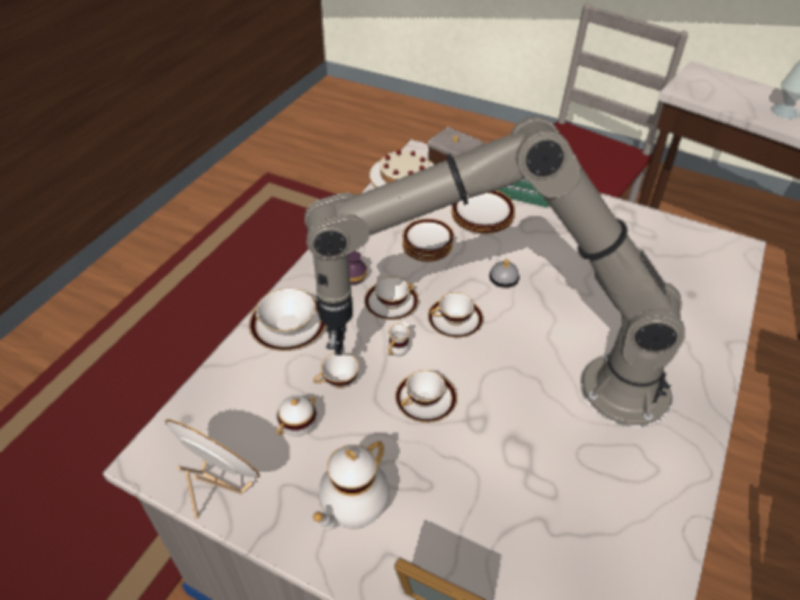

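The fingers are above the bare cup at (340,350). The bell at (505,272) and all the china stand where they were; the pixel differences come from the arm's shadow. I'm handing the job in.

```bash
python3 -c "
from rig import env
print(env.sign_off())"
```

```text
the job is handed in; nothing more can be done
None
```

I pressed the bell (about 6 N), pointed at the spare saucers and then at the bare cup for two seconds each, and handed the job in still pointing at the cup; nothing looked moved in the last picture, but no verdict came back.

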